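# Lift a hot crisper tray off the grill rack with a turner and hold it level

## Task

The dark crisper tray on the wire grill rack is too hot to touch: pick up the turner by its orange handle, slide its blade in under the tray through an open end of the rack until it is well under the middle of the tray, and lift the tray straight up off the rack. Finish while still holding the turner, with the tray lying level and still on its blade at least 5 cm above where it sat and nothing else carrying it, so that I can wipe the rack. Never touch the tray with the gripper or arm, do not drop it, and leave the other things on the shelf where they are.

Things in the scene. Friction and masses are not known exactly. Their poses are not given: they have to be found in the camera images.
- turner_grip (a point): Where to hold the turner: middle of its orange handle's height and width, 30 mm behind the handle's front end. Axes: x from handle to blade, y across, z up. The handle is level, 130 mm long (x from +30 to -100 mm here), 20 mm wide (y), 24 mm high. At the start this point is 45 mm above the surface. The load hangs ahead of the grip: hold firmly, 60 N or more.
- turner_blade (a point): Centre of the turner's steel blade, mid-thickness. Blade 130 mm long (x), 80 mm wide (y), 3 mm thick, flat. It lies 125 mm ahead of (+x) and 43.5 mm below turner_grip. Same axes as the turner.
- turner: The turner, one rigid cranked piece, 130 g, starting with its blade flat on the surface; a steel neck 10 mm thick slopes from the blade's rear edge up and back to the handle's front end. Origin: centre of the blade's underside, 45 mm below and 125 mm ahead (+x) of turner_grip, same axes.
- tray: Dark grey rectangular crisper tray, 150 mm (its x) by 120 mm (its y), 14 mm high, with a shallow rim, flat underside, about 90 g (some 30 % either way). Origin at the centre of its underside, z up. It rests loose across both rails of the grill rack, close to the rack's middle, sides nearly parallel to the rack's.
- grill_rack: Fixed steel wire rack; origin at its centre on the surface, z up. Two rails along its y at x = +-60 mm, 8 mm thick, tops at 70 mm; their ends at y = +-80 mm turn up to 84 mm. Below the tray the space between the rails (112 mm clear, 12 to 70 mm above the surface) is open at both y ends, so a blade can pass along y. It stands left or right, the turner on the other side.
- colander: Purple plastic colander, 216 mm across (264 mm over its handles), 90 mm high, loose; origin under its centre. Leave alone.
- sugar_bowl: White ceramic sugar bowl, 100 mm across, 70 mm high, loose; origin under its centre. Leave alone.
- sugar_cover: Blue ceramic cover with a knob lying on the sugar bowl, 104 mm across, top 104 mm above the surface; origin under its centre. Leave alone.
- egg_timer: Chrome egg timer with a dial, 68 mm across, 48 mm high, loose; origin under its centre. Leave alone.
- mug: Blue ceramic mug, 80 mm across without its handle, 90 mm high, loose; origin under its centre. Leave alone.
- jar: Amber glass jar with a white cap, 64 mm across, 100 mm high, loose; origin under its centre. Leave alone.
Not all that is in view belongs to the job. There is more than one size of the tray; the job needs the middle-sized.

How it is judged:
By the outcome, as a careful person would: the job done as asked, in the order asked, and still so for the second after the job is handed in, while the arm keeps its last pose, push and grip.
It also fails if it takes over 54 s, if anything falls off the work surface, if the arm or the gripper's body presses on something with over 40 N, if the wrist force passes 120 N, or if a joint passes its speed limit or range.

## Robot

A 7-joint arm with a two-finger parallel gripper is mounted at the origin on the work surface. World frame = base frame: x ahead of the robot, y to its left, z up, the work surface at z = 0. Lengths are in m, angles in rad, forces in N, time in s.
With the tool pointing down it reaches from about 0.425 to 0.875 m from the base axis. Payload 9.9 kg.
Tool frame: the origin (TCP) lies at the very end of the fingers, on their centre line; the grasp point (between the pads) lies 19 mm behind it (grip_depth is the distance from the TCP to the grasp point, in m); z points along the fingers, y is the line along which they close (so a half turn about z gives the same grasp; the last joint's range is limited). The gripper opens to 85 mm and grips with 20 to 120 N. Pads are 22 mm wide; open, the fingers measure 114 mm over their backs; the gripper's body (76 mm by 85 mm) begins 54 mm behind the grasp point. The pads swing forward as they close: fully open they stand 13 mm farther back than shut.
Start: joints at [1.251, 0.576, 0.025, 1.437, -0.015, 1.129, -0.057], TCP at [0.158, -0.656, 0.231] pointing down, gripper open.
Joint ranges: [-2.76, 2.76], [-0.34, 2.15], [-1.52, 1.57], [0.19, 2.46], [-1.09, 4.23], [0.17, 1.99], [-2.82, 2.82]. Speed limits (rad/s): [2.22, 2.22, 3.01, 3.01, 3.14, 3.14, 3.14].

## Interface

Orientations are given as a unit quaternion [x, y, z, w].
In Python, from rig import * gives the robot as it stands. The module is installed in compiled form; this text tells all that it offers.
- The arm moves only by the shell command python3 -m pendant 'ROWS' [FORCE]. ROWS is a JSON object of lists of equal length, an entry for each row: "angular": the turn, a rotation vector about the world's x, y, z in rad, a list of three; "delta_pos": the shift along the world's x, y, z in m, a list of three; "claw": the closure, from -1 (fully open) to 1 (shut). In form: {"angular": [[wx, wy, wz], ...], "delta_pos": [[dx, dy, dz], ...], "claw": [claw, ...]}. A call has 1 to 8 rows; each row is the pose to reach, as a shift and turn from the pose commanded when the call began; what a row does not reach only later rows make up. A row lasts 1/8 s, in which the tool goes at most 62.5 mm and 10.7 degrees, less where a joint would pass 70% of its speed; a pose out of reach is approached as far as the arm can. A call with a gripper value outside its range is refused whole. The fingers move at their own pace and stop on an object; FORCE is the grip in N (left out, the last holds). Time passes only in rows, so rows that repeat a pose let the fingers close. It gives the time, the measured TCP pose, the force, the opening and the grip force at its end, in the units of the state.
- observe(): the state, without advancing time (a new reading comes with each control period).
- capture(name): name is "side" or "top"; returns a dict with "color" (384x512x3 uint8, red, green, blue), "range_z" (384x512 float32, m along the optical axis (not along the pixel's ray), 0 where there is no reading), "K" (3x3 intrinsics, pixels), "view" (4x4, takes a point from world to camera coordinates). Camera axes: x right, y up, looking along -z (the intrinsics and any distortion apply to the point x, -y, -z); pixel columns grow to the right and rows downward; lengths in m; the calibration is good to about 2 mm. A picture is of the moment at which its call begins.
- close_job(): hands the job in; it is judged then, once.
The state is a dict: "time_s": time; "joint_positions": joint angles; "joint_velocities": joint speeds; "tau": joint torques, N m; "ee_pos": TCP position; "ee_rot": TCP orientation; "ft_force": force on the tool from outside, world axes, zero at the start; "ft_torque": the same for the moment, N m; "gripper_width": finger opening in m; "finger_force": force on a finger pad.
Only numpy, scipy, OpenCV 4.12 (cv2) and the standard library are available. Lean on these libraries where they do the work, as an engineer would, in place of code of your own. Each camera call takes 0.05 s, during which the arm holds its last target. There are 200 camera calls.

## Working session

There is one attempt and no reset: what is moved stays moved. The work goes in short steps, Python scripts to look and compute and a shell command to move; the robot and the scene stay as the last step left them, time stands still between calls to the robot, and variables do not carry over. Pictures are saved under pics/ and viewed, at most 10 in all, crops included, and the job is handed in when it is done.

```bash
mkdir -p pics; cat > h.py <<'E'
from rig import *
import numpy as np, cv2
def save(c,n): cv2.imwrite('pics/'+n,c['color'][:,:,::-1])
def pts(c):
    # world point per pixel from depth
    h,w=c['range_z'].shape; u,v=np.meshgrid(np.arange(w),np.arange(h)); z=c['range_z']; K=c['K']
    x=(u-K[0,2])/K[0,0]*z; y=(v-K[1,2])/K[1,1]*z
    P=np.stack([x,-y,-z,np.ones_like(z)],-1); return (P@np.linalg.inv(c['view']).T)[...,:3]
E
python3 - <<'E'
from h import *
o=observe(); print({k:np.round(v,3).tolist() for k,v in o.items()})
for n in('top','side'):
    c=capture(n); save(c,n+'1.png'); print(c['K'],np.round(np.linalg.inv(c['view']),3)); np.savez(n+'1.npz',**c); print(c.keys())
E
```

```text
{'time_s': 0.0, 'joint_positions': [1.251, 0.577, 0.025, 1.438, -0.015, 1.129, -0.057], 'joint_velocities': [0.001, 0.0, 0.001, -0.002, 0.001, -0.001, -0.001], 'tau': [0.0, -76.576, 2.25, -28.597, 0.015, 0.013, 0.0], 'ee_pos': [0.158, -0.656, 0.23], 'ee_rot': [0.993, 0.118, -0.0, -0.001], 'ft_force': [0.163, 0.424, -0.79], 'ft_torque': [0.009, 0.007, -0.018], 'finger_force': 0.0, 'gripper_width': 0.085}
[[393.53526807   0.         254.17994979]
 [  0.         393.53526807 186.01043806]
 [  0.           0.           1.        ]] [[-0.009  0.982 -0.186  0.342]
 [-1.    -0.013 -0.019 -0.024]
 [-0.021  0.186  0.982  1.216]
 [ 0.     0.     0.     1.   ]]
dict_keys(['color', 'range_z', 'K', 'view'])
[[433.27337541   0.         253.05741699]
 [  0.         433.27337541 189.86027193]
 [  0.           0.           1.        ]] [[-0.988  0.089 -0.128  0.356]
 [-0.156 -0.533  0.831  1.261]
 [ 0.006  0.841  0.541  0.891]
 [ 0.     0.     0.     1.   ]]
dict_keys(['color', 'range_z', 'K', 'view'])
```

View pics/top1.png

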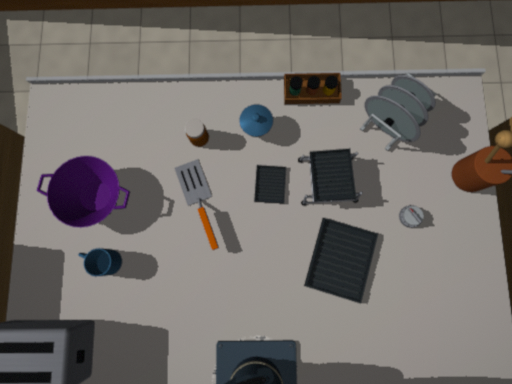

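View pics/side1.png

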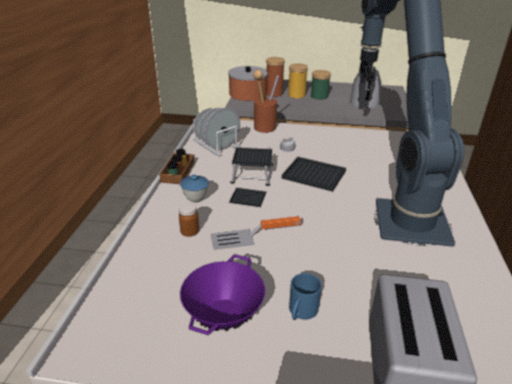

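The top view has world +x up and +y to the left. The turner's handle is at (208,228) with its blade at (193,182). The rack with the middle-sized tray is at (332,177), and its rails run along the image horizontal. Two decoys lie on the table: a small tray at (270,184) and a large one at (342,260). In the side view the rack is at (252,158) and the turner at (255,230).

```bash
cat > m.py <<'E'
from h import *
def ray(c,u,v,z):
    K=c['K']; M=np.linalg.inv(c['view']); d=M[:3,:3]@np.array([(u-K[0,2])/K[0,0],-(v-K[1,2])/K[1,1],-1]); o=M[:3,3]
    return o+d*(z-o[2])/d[2]
def rect(mask,roi):
    m=np.zeros_like(mask); x0,y0,x1,y1=roi; m[y0:y1,x0:x1]=mask[y0:y1,x0:x1]
    cs,_=cv2.findContours(m,cv2.RETR_EXTERNAL,cv2.CHAIN_APPROX_NONE); k=max(cs,key=cv2.contourArea)
    return m,k
def wrect(c,k,z):
    p=np.array([ray(c,u,v,z)[:2] for u,v in k[:,0]]).astype(np.float32)
    r=cv2.minAreaRect(p); return r
E
python3 - <<'E'
from m import *
c=dict(np.load('top1.npz')); P=pts(c); hsv=cv2.cvtColor(c['color'],cv2.COLOR_RGB2HSV)
H,S,V=[hsv[...,i] for i in range(3)]
f=cv2.medianBlur
om=((H<18)&(S>180)&(V>120)).astype(np.uint8)*255
m,k=rect(om,(180,195,235,260)); print('handle',wrect(c,k,.057),np.median(P[m>0],0), P[m>0].shape)
tm=((V<75)).astype(np.uint8)*255
m,k=rect(cv2.morphologyEx(tm,cv2.MORPH_OPEN,np.ones((5,5))),(298,140,368,212)); print('tray',wrect(c,k,.084),np.median(P[m>0],0))
for n,roi in(('small',(245,155,295,210)),):
    m,k=rect(tm,roi);print(n,wrect(c,k,.014),np.median(P[m>0],0))
# tray by depth, rack
Z=P[...,2]
dm=((Z>.062)&(c['range_z']>0)).astype(np.uint8)*255
m,k=rect(dm,(298,140,368,212)); q=P[m>0]; print('traydepth',cv2.minAreaRect(q[:,:2].astype(np.float32)),np.percentile(q[:,2],[5,50,95]))
bm=((V>100)&(S<70)&(Z>-1)).astype(np.uint8)
print('blade sample',hsv[175:195:4,180:212:4].tolist()[2], hsv[230,280])
v=np.hstack([cv2.resize(c['color'][a:b,x:y],None,fx=s,fy=s,interpolation=cv2.INTER_CUBIC) for a,b,x,y,s in[(150,255,165,225,5),(135,240,295,375,5)]])
cv2.imwrite('pics/crop.png',v[:,:,::-1]);print(v.shape)
E
```

```text
handle ((0.43858861923217773, 0.13695624470710754), (0.1272922158241272, 0.016964320093393326), 20.566280364990234) [0.43761297 0.13584416 0.05632887] (251, 3)
tray ((0.5824065804481506, -0.23521168529987335), (0.1610938012599945, 0.12884873151779175), 3.500255823135376) [ 0.58521387 -0.23542458  0.07420555]
small ((0.575981616973877, -0.05124007537961006), (0.09390128403902054, 0.11587422341108322), 85.43734741210938) [ 0.57730956 -0.05105011  0.00337776]
traydepth ((0.5887284874916077, -0.23036465048789978), (0.15368370711803436, 0.16666343808174133), 2.639930248260498) [0.06994737 0.07433783 0.08384055]
blade sample [[120, 6, 124], [110, 16, 96], [109, 18, 116], [120, 16, 64], [107, 15, 119], [120, 13, 39], [113, 17, 121], [11, 17, 119]] [ 15  17 153]
(525, 700, 3)
```

View pics/crop.png

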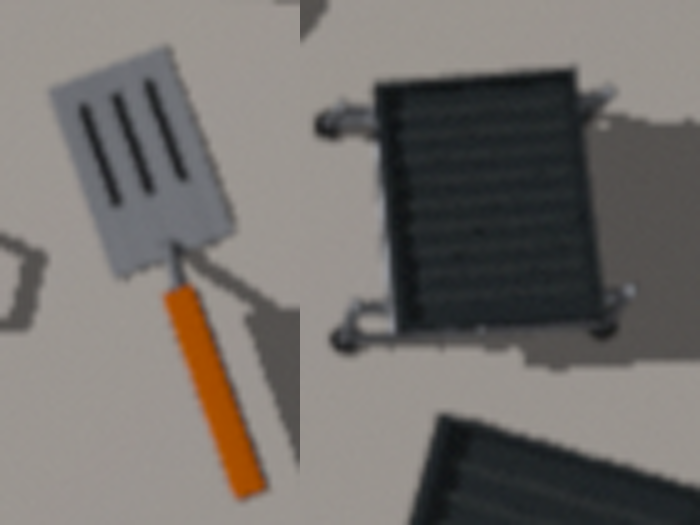

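```bash
python3 - <<'E'
from m import *
c=dict(np.load('top1.npz')); 
f=lambda a,b,z:np.round(ray(c,a,b,z),4)
print('blade',f(193.6,183,.003))
print('tips R',f(357.4,153.4,.084),f(360.6,193,.084),'L',f(303.6,155.6,.084),f(305.4,196.6,.084))
cr=lambda a,b,z:f((a-300)/5+295,b/5+135,z)
print('tray corners',cr(377,75,.084),cr(575,70,.084),cr(605,322,.084),cr(398,332,.07),cr(603,326,.07))
P=pts(c);Z=P[...,2]
m=np.zeros(Z.shape,bool);m[140:212,298:368]=1
q=P[m&(Z>.079)&(c['range_z']>0)]; print(q.shape, cv2.minAreaRect(q[:,:2].astype(np.float32)))
s=dict(np.load('side1.npz')); v=cv2.resize(s['color'][120:250,170:330],None,fx=5,fy=4.6,interpolation=cv2.INTER_CUBIC)
cv2.imwrite('pics/sc.png',v[:,:,::-1])
E
```

```text
blade [0.5841 0.19   0.003 ]
tips R [ 0.6507 -0.3087  0.084 ] [ 0.5318 -0.311   0.084 ] L [ 0.6463 -0.1498  0.084 ] [ 0.5233 -0.151   0.084 ]
tray corners [ 0.6632 -0.1705  0.084 ] [ 0.6645 -0.2876  0.084 ] [ 0.5132 -0.2967  0.084 ] [ 0.511 -0.179  0.07 ] [ 0.513  -0.2988  0.07  ]
(340, 3) ((0.5877387523651123, -0.2304057776927948), (0.1521492600440979, 0.16609284281730652), 2.367478132247925)
```

View pics/sc.png

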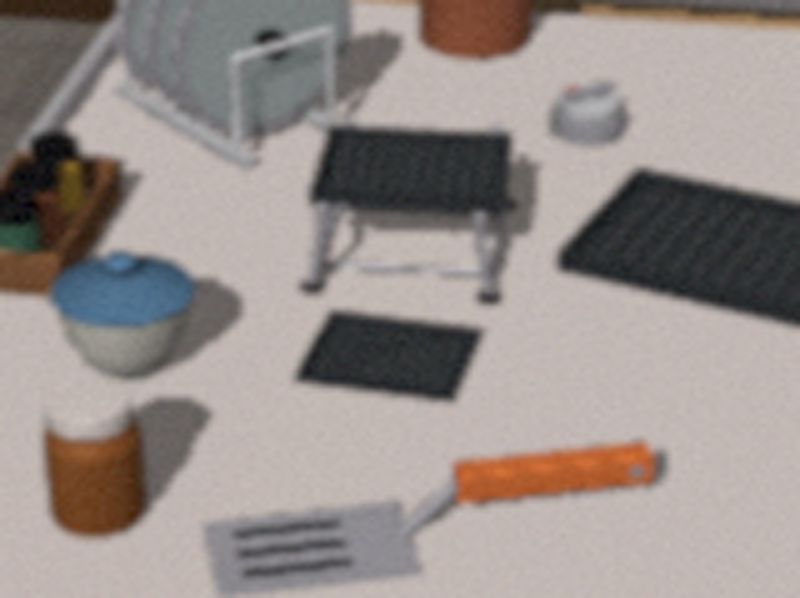

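The rack centre is about (0.588, -0.231) with a yaw near 2.5°, and the tray centre is (0.588, -0.234). The side view shows the rack's open end facing the turner. The turner grip is about (0.471, 0.149) at a yaw near 20°. I will grip it half-turned so the last joint stays in range.

```bash
python3 -m pendant '{"angular":[[0,0,0.13],[0,0,0.26],[0,0,0.39],[0,0,0.52],[0,0,0.65],[0,0,0.78],[0,0,0.91],[0,0,1.04]],"delta_pos":[[0.03,0.02,0],[0.07,0.05,0],[0.115,0.085,0],[0.16,0.12,0],[0.205,0.16,0],[0.25,0.2,0],[0.295,0.24,0],[0.34,0.28,0]],"claw":[-1,-1,-1,-1,-1,-1,-1,-1]}' 80
python3 -m pendant '{"angular":[[0,0,0.13],[0,0,0.26],[0,0,0.39],[0,0,0.52],[0,0,0.65],[0,0,0.78],[0,0,0.91],[0,0,1.04]],"delta_pos":[[0,0.045,0],[0,0.09,0],[0,0.135,0],[0,0.18,0],[0,0.225,0],[0,0.27,0],[0,0.315,0],[0,0.36,0]],"claw":[-1,-1,-1,-1,-1,-1,-1,-1]}'
python3 -c "
from h import *
o=observe();print(np.round(o['joint_positions'],3),np.round(o['ee_rot'],4),o['ee_pos'])"
```

```text
time_s: 1.1
ee_pos: [0.4988, -0.3749, 0.2311]
ee_rot: [0.802, 0.597, -0.0, -0.0]
ft_force: [-0.9, 0.2, 0.4]
gripper_width: 0.0852
finger_force: 0.0
time_s: 2.1
ee_pos: [0.4974, -0.0151, 0.2312]
ee_rot: [0.399, 0.917, -0.0, -0.0]
ft_force: [0.5, -0.1, -0.1]
gripper_width: 0.0853
finger_force: 0.0
[ 0.405  0.362 -0.64   1.88   0.257  0.983  0.401] [ 3.994e-01  9.168e-01 -1.000e-04 -1.000e-04] [ 0.49737746 -0.01506114  0.23116296]
```

```bash
python3 -m pendant '{"angular":[[0,0,0.15],[0,0,0.3],[0,0,0.45],[0,0,0.6],[0,0,0.75],[0,0,0.9],[0,0,1.05],[0,0,1.171]],"delta_pos":[[-0.004,0.022,0],[-0.008,0.044,0],[-0.012,0.066,0],[-0.016,0.088,-0.02],[-0.02,0.11,-0.04],[-0.024,0.132,-0.06],[-0.028,0.15,-0.08],[-0.0285,0.163,-0.1]],"claw":[-1,-1,-1,-1,-1,-1,-1,-1]}'
python3 -c "
from h import *
o=observe();print(np.round(o['joint_positions'],3),np.round(o['ee_rot'],4),o['ee_pos'])
save(capture('side'),'s2.png')"
```

```text
time_s: 3.1
ee_pos: [0.4688, 0.1474, 0.1305]
ee_rot: [-0.174, 0.985, 0.0, -0.0]
ft_force: [-0.2, -0.1, 0.1]
gripper_width: 0.0859
finger_force: 0.0
[ 0.195  0.55  -0.876  2.02   0.573  0.834  0.911] [-1.742e-01  9.847e-01  1.000e-04 -2.000e-04] [0.46875249 0.14739316 0.13049164]
```

View pics/s2.png

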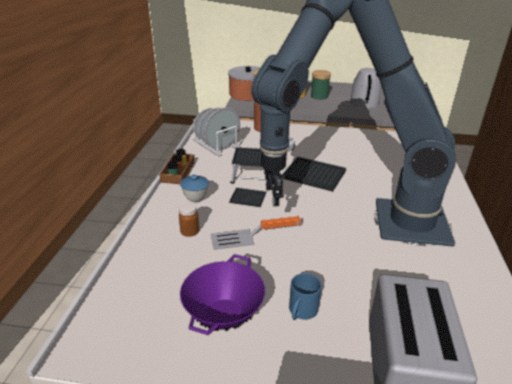

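The gripper at (275,195) hangs over the front half of the handle at (280,223), with its fingers straddling it. I will go down and grip.

```bash
python3 -m pendant '{"angular":[[0,0,0],[0,0,0],[0,0,0],[0,0,0],[0,0,0]],"delta_pos":[[0,0,-0.03],[0,0,-0.06],[0,0,-0.09],[0,0,-0.106],[0,0,-0.106]],"claw":[-1,-1,-1,-1,-1]}'
python3 -m pendant '{"angular":[[0,0,0],[0,0,0],[0,0,0],[0,0,0],[0,0,0],[0,0,0],[0,0,0],[0,0,0]],"delta_pos":[[0,0,0],[0,0,0],[0,0,0],[0,0,0],[0,0,0],[0,0,0],[0,0,0],[0,0,0]],"claw":[1,1,1,1,1,1,1,1]}' 100
python3 -c "
from h import *
save(capture('side'),'s3.png');save(capture('top'),'t3.png')"
```

```text
time_s: 3.78
ee_pos: [0.4687, 0.1461, 0.0246]
ee_rot: [-0.171, 0.985, -0.0, -0.001]
ft_force: [-0.2, 0.4, 0.4]
gripper_width: 0.0856
finger_force: 0.0
time_s: 4.78
ee_pos: [0.4694, 0.1467, 0.0256]
ee_rot: [-0.172, 0.985, -0.0, 0.0]
ft_force: [-1.4, -1.2, 6.4]
gripper_width: 0.0189
finger_force: 97.5
```

```bash
python3 -m pendant '{"angular":[[0,0,0],[0,0,0],[0,0,0],[0,0,0],[0,0,-0.1],[0,0,-0.24],[0,0,-0.38],[0,0,-0.52]],"delta_pos":[[0,0,0.015],[0,0,0.045],[0,0,0.08],[0,0,0.12],[0.01,0,0.14],[0.02,0,0.15],[0.035,0,0.15],[0.05,0,0.15]],"claw":[1,1,1,1,1,1,1,1]}'
python3 -m pendant '{"angular":[[0,0,-0.15],[0,0,-0.3],[0,0,-0.45],[0,0,-0.6],[0,0,-0.75],[0,0,-0.9],[0,0,-1.05],[0,0,-1.2]],"delta_pos":[[0.01,0,0],[0.02,0,0],[0.03,0,0],[0.04,-0.01,0],[0.05,-0.02,0],[0.057,-0.03,0],[0.057,-0.04,0],[0.057,-0.045,0]],"claw":[1,1,1,1,1,1,1,1]}'
python3 -m pendant '{"angular":[[0,0,-0.08],[0,0,-0.156],[0,0,-0.156],[0,0,-0.156]],"delta_pos":[[0,-0.01,0],[0,-0.02,0],[0,-0.02,0],[0,-0.02,0]],"claw":[1,1,1,1]}'
python3 -c "
from h import *
o=observe();print(np.round(o['joint_positions'],3),o['ee_rot'],o['ee_pos'])
for n in('side','top'):
  c=capture(n);save(c,n+'4.png');np.savez(n+'4.npz',**c)
a=cv2.imread('pics/top4.png');b=cv2.imread('pics/side4.png');cv2.imwrite('pics/b4.png',np.hstack([cv2.resize(a[90:320,140:400],(400,354)),cv2.resize(b[50:330,130:450],(400,354))]))"
```

```text
time_s: 5.88
ee_pos: [0.5192, 0.1467, 0.1762]
ee_rot: [0.089, 0.996, 0.0, -0.0]
ft_force: [0.0, -0.2, -1.1]
gripper_width: 0.0186
finger_force: 97.3
time_s: 6.88
ee_pos: [0.5757, 0.1014, 0.1758]
ee_rot: [0.636, 0.771, 0.0, -0.001]
ft_force: [-0.9, 0.0, -1.6]
gripper_width: 0.0187
finger_force: 97.3
time_s: 7.38
ee_pos: [0.576, 0.0824, 0.1756]
ee_rot: [0.692, 0.722, 0.0, -0.0]
ft_force: [-0.7, -0.4, -0.6]
gripper_width: 0.0186
finger_force: 97.2
[ 0.022  0.508 -0.371  1.756  0.223  0.919 -0.4  ] [ 6.92010763e-01  7.21887032e-01  2.99647304e-04 -3.57400963e-04] [0.57601313 0.08241914 0.17560421]
```

View pics/b4.png

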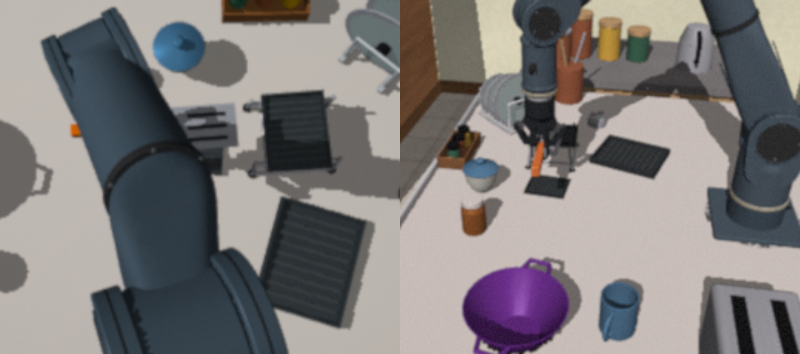

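```bash
python3 - <<'E'
from m import *
c=dict(np.load('top4.npz')); P=pts(c);Z=P[...,2]
m=np.zeros(Z.shape,bool);m[150:205,235:300]=1
m&=(Z>.13)&(Z<.17)
q=P[m];print(len(q),np.percentile(q[:,2],[5,50,95]))
m8=cv2.morphologyEx(m.astype(np.uint8)*255,cv2.MORPH_CLOSE,np.ones((5,5)))
ys,xs=np.where(m8);
a=np.linalg.lstsq(np.c_[q[:,0]-.58,q[:,1]+.04,np.ones(len(q))],q[:,2],rcond=None)[0];print('plane z slope x,y',a)
# per column extents
for u in range(xs.min(),xs.max()+1,3):
    v=ys[xs==u]; print(u,v.min(),v.max(),np.round(ray(c,u,v.min()-.5,.152)[:2],4),np.round(ray(c,u,v.max()+.5,.152)[:2],4))
E
```

```text
990 [0.1486634  0.15195928 0.15525202]
plane z slope x,y [-0.00320056 -0.0004863   0.15197166]
251 160 160 [0.619  0.0044] [0.6161 0.0045]
254 160 165 [ 0.6189 -0.0039] [ 0.6017 -0.0038]
257 160 170 [ 0.6188 -0.0123] [ 0.5873 -0.012 ]
260 160 175 [ 0.6186 -0.0207] [ 0.573  -0.0201]
263 160 180 [ 0.6185 -0.029 ] [ 0.5588 -0.0282]
266 159 185 [ 0.6213 -0.0374] [ 0.5447 -0.0363]
269 159 187 [ 0.6211 -0.0458] [ 0.539  -0.0444]
272 159 186 [ 0.621  -0.0541] [ 0.5417 -0.0527]
275 159 186 [ 0.6209 -0.0625] [ 0.5415 -0.061 ]
278 158 186 [ 0.6237 -0.0709] [ 0.5414 -0.0692]
281 158 186 [ 0.6235 -0.0792] [ 0.5413 -0.0774]
284 158 185 [ 0.6234 -0.0876] [ 0.544  -0.0857]
287 158 185 [ 0.6233 -0.0959] [ 0.5439 -0.0939]
290 158 185 [ 0.6232 -0.1043] [ 0.5438 -0.1022]
293 164 185 [ 0.6058 -0.1121] [ 0.5437 -0.1104]
```

The blade measures level with a yaw near -87° and a tip at y = -0.109, centred on the rack axis. I will lower it to about 45 mm and insert along the rack.

```bash
python3 -m pendant '{"angular":[[0,0,0],[0,0,0],[0,0,0],[0,0,0],[0,0,0],[0,0,0]],"delta_pos":[[0,0,-0.02],[0,0,-0.045],[0,0,-0.075],[0,0,-0.095],[0,0,-0.105],[0,0,-0.105]],"claw":[1,1,1,1,1,1]}'
python3 -m pendant '{"angular":[[0,0,0],[0,0,0],[0,0,0],[0,0,0],[0,0,0],[0,0,0],[0,0,0]],"delta_pos":[[0,-0.01,0],[0.001,-0.025,0],[0.002,-0.045,0],[0.003,-0.065,0],[0.004,-0.085,0],[0.004,-0.095,0],[0.004,-0.095,0]],"claw":[1,1,1,1,1,1,1]}'
python3 -c "
from h import *
for n in('side','top'):
  c=capture(n);save(c,n+'5.png');np.savez(n+'5.npz',**c)
a=cv2.imread('pics/top5.png');b=cv2.imread('pics/side5.png');cv2.imwrite('pics/b5.png',np.hstack([cv2.resize(a[120:240,220:380],(400,300)),cv2.resize(b[110:230,190:310],(400,300))]))"
```

```text
time_s: 8.22
ee_pos: [0.576, 0.0819, 0.07]
ee_rot: [0.693, 0.721, -0.0, -0.0]
ft_force: [0.2, 0.2, -1.6]
gripper_width: 0.0186
finger_force: 97.2
time_s: 9.1
ee_pos: [0.5801, -0.0143, 0.0702]
ee_rot: [0.693, 0.721, -0.0, -0.0]
ft_force: [0.0, 1.3, -1.3]
gripper_width: 0.0188
finger_force: 97.2
```

View pics/b5.png

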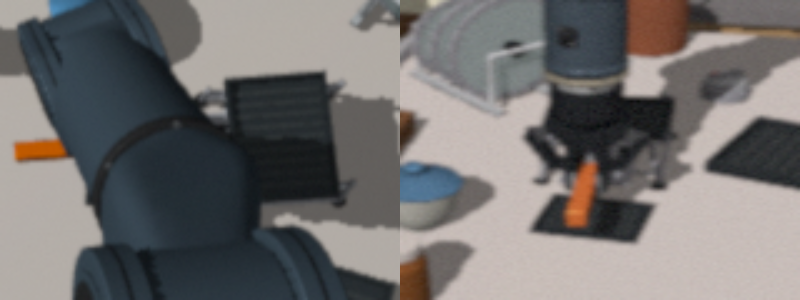

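The blade is half under the tray, the tray has not moved, and there is no contact force. I will finish the insertion and then lift slowly to just short of contact.

```bash
python3 -m pendant '{"angular":[[0,0,0],[0,0,0],[0,0,0],[0,0,0],[0,0,0],[0,0,0],[0,0,0],[0,0,0]],"delta_pos":[[0,-0.01,0],[0.001,-0.025,0],[0.002,-0.045,0],[0.003,-0.065,0],[0.004,-0.08,0],[0.004,-0.09,0],[0.004,-0.09,0],[0.004,-0.09,0]],"claw":[1,1,1,1,1,1,1,1]}'
python3 -c "
from h import *
for n in('side','top'):
  c=capture(n);save(c,n+'6.png');np.savez(n+'6.npz',**c)
a=cv2.imread('pics/top6.png');b=cv2.imread('pics/side6.png');cv2.imwrite('pics/b6.png',np.hstack([cv2.resize(a[120:240,220:380],(400,300)),cv2.resize(b[110:230,190:310],(400,300))]))"
```

```text
time_s: 10.2
ee_pos: [0.5843, -0.1024, 0.0703]
ee_rot: [0.693, 0.721, 0.0, -0.0]
ft_force: [0.6, 0.8, -1.1]
gripper_width: 0.0189
finger_force: 97.2
```

View pics/b6.png

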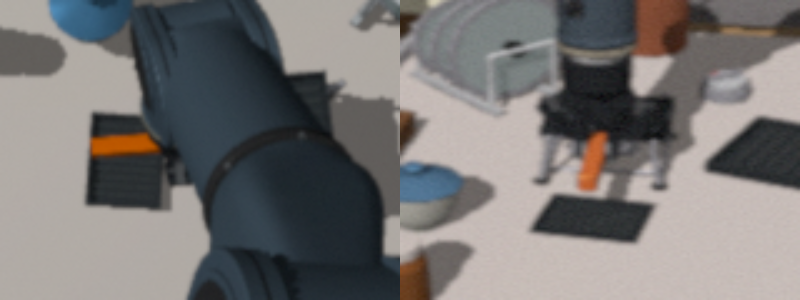

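```bash
python3 -m pendant '{"angular":[[0,0,0],[0,0,0],[0,0,0],[0,0,0],[0,0,0],[0,0,0],[0,0,0],[0,0,0]],"delta_pos":[[0,0,0.005],[0,0,0.01],[0,0,0.015],[0,0,0.018],[0,0,0.021],[0,0,0.024],[0,0,0.027],[0,0,0.03]],"claw":[1,1,1,1,1,1,1,1]}'
python3 -m pendant '{"angular":[[0,0,0],[0,0,0],[0,0,0],[0,0,0],[0,0,0],[0,0,0],[0,0,0],[0,0,0]],"delta_pos":[[0,0,0.003],[0,0,0.006],[0,0,0.01],[0,0,0.015],[0,0,0.02],[0,0,0.025],[0,0,0.03],[0,0,0.035]],"claw":[1,1,1,1,1,1,1,1]}'
python3 -c "
from h import *
o=observe();print(o['ft_torque'])
c=capture('top');np.savez('top7.npz',**c);save(c,'t7.png');b=capture('side');save(b,'s7.png')
a=c['color'];b=b['color'];cv2.imwrite('pics/b7.png',np.hstack([cv2.resize(a[120:240,220:380],(400,300)),cv2.resize(b[100:220,190:310],(400,300))])[:,:,::-1])"
```

```text
time_s: 11.3
ee_pos: [0.5841, -0.1034, 0.1004]
ee_rot: [0.693, 0.721, -0.0, -0.0]
ft_force: [-0.3, 0.2, -2.3]
gripper_width: 0.0185
finger_force: 97.1
time_s: 12.3
ee_pos: [0.5842, -0.1033, 0.1356]
ee_rot: [0.693, 0.721, -0.0, -0.0]
ft_force: [0.6, 1.2, -3.3]
gripper_width: 0.0187
finger_force: 97.2
[ 0.27679547 -0.01879802 -0.03464938]
```

View pics/b7.png

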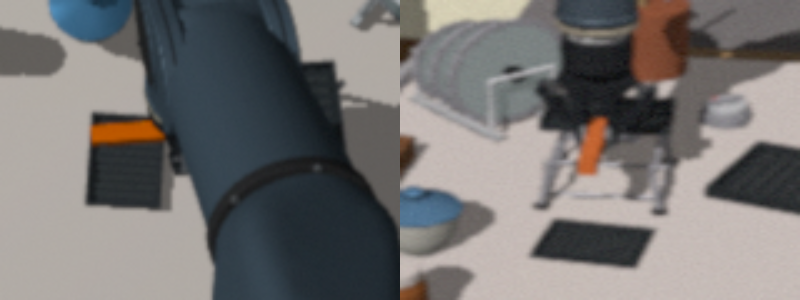

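The tray is rising with the blade and the load shows at the wrist. I will lift further and check that it is level.

```bash
python3 -m pendant '{"angular":[[0,0,0],[0,0,0],[0,0,0],[0,0,0],[0,0,0],[0,0,0],[0,0,0],[0,0,0]],"delta_pos":[[0,0,0.003],[0,0,0.008],[0,0,0.014],[0,0,0.02],[0,0,0.026],[0,0,0.031],[0,0,0.034],[0,0,0.035]],"claw":[1,1,1,1,1,1,1,1]}'
python3 -m pendant '{"angular":[[0,0,0],[0,0,0],[0,0,0],[0,0,0]],"delta_pos":[[0,0,0],[0,0,0],[0,0,0],[0,0,0]],"claw":[1,1,1,1]}'
python3 - <<'E'
from h import *
for n in ('top','side'):
    c=capture(n);save(c,n+'8.png');P=pts(c);V=c['color'].max(-1)
    m=(P[...,2]>.13)&(P[...,2]<.175)&(V<95)&(abs(P[...,0]-.588)<.1)&((P[...,1]<-.19))&(P[...,1]>-.33)
    q=P[m]; print(n,len(q))
    if len(q)>20: print(np.percentile(q,[2,50,98],axis=0).round(3), np.linalg.lstsq(np.c_[q[:,:2]-q[:,:2].mean(0),np.ones(len(q))],q[:,2],rcond=None)[0])
    if n=='side': a=c['color'][80:220,190:330]
    else: b=c['color'][120:240,220:380]
cv2.imwrite('pics/b8.png',np.hstack([cv2.resize(b,(400,300)),cv2.resize(a,(400,400))[:300]])[:,:,::-1])
E
```

```text
time_s: 13.4
ee_pos: [0.5842, -0.1033, 0.1705]
ee_rot: [0.693, 0.721, 0.0, 0.0]
ft_force: [0.4, 0.8, -2.7]
gripper_width: 0.0186
finger_force: 97.1
time_s: 13.9
ee_pos: [0.5842, -0.1033, 0.1702]
ee_rot: [0.693, 0.721, -0.0, -0.0]
ft_force: [-0.3, -0.2, -2.1]
gripper_width: 0.0186
finger_force: 97.2
top 330
[[ 0.557 -0.295  0.147]
 [ 0.628 -0.282  0.153]
 [ 0.664 -0.258  0.164]] [ 0.01098687 -0.06060456  0.15430914]
side 197
[[ 0.513 -0.297  0.15 ]
 [ 0.548 -0.256  0.158]
 [ 0.66  -0.194  0.17 ]] [-0.00182192  0.04069561  0.15859995]
```

View pics/b8.png

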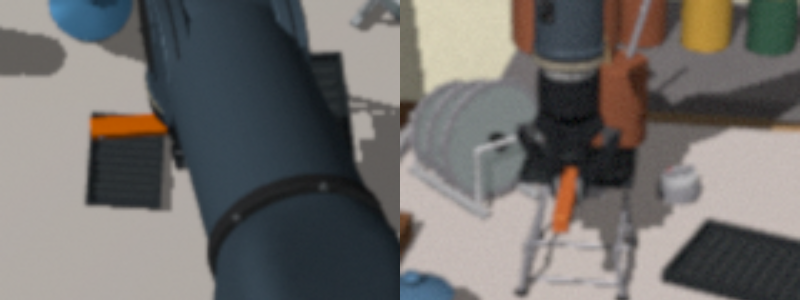

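The tray sits level on the blade with its floor at about 0.15 m, some 77 mm up, and the rack below is empty and untouched.

```bash
python3 -c "
from rig import *
print(close_job())"
```

```text
the job is handed in; nothing more can be done
None
```

I handed the job in at about 14 s: the turner is still gripped, and the tray lay still and looked level on its blade, about 7.5 cm above where it sat on the rack.

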